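# Slide a turned ring round the bend of a storage bar

### The job

On the woodturner's bench, a thick wooden ring hangs on the straight long leg of the bent steel bar. Slide it along the bar and round the bend until it rests against the steel stop collar on the short leg, and let it hang there freely. Leave the slim ring, which hangs on the same bar near the end of the long leg, where it is.

Things in the scene. Friction and masses are not known exactly. Their poses are not given: they have to be found in the camera images.
- thick_ring_center (a point): centre of the thick ring of pale wood: outside diameter 56 mm, hole 34 mm, 24 mm thick, 35 g; y is its axis (it may spin about it). It hangs on the long leg, faces upright and square to the bar, its centre 12 mm below the bar's axis (118 mm above the bench). It can be pinched from above across its outside diameter, a finger on either side of the bar.
- slim_ring_center (a point): centre of the slim ring of the same wood: outside diameter 56 mm, hole 40 mm, 9 mm thick, y along its axis. It hangs on the same long leg near its end post, at least 70 mm from the thick ring. Not to be moved.
- bent_bar: fixed level steel bar, 10 mm thick, axis 130 mm above the bench, a post at each end. Origin on the bench below the point where long leg and bend meet; z up. Long leg: from there along +y, 200 mm. The other way: 60 degree arc towards +x, radius 60, centre x 60 y 0, ending at x 30 y -52 mm; then the short leg along (0.866, -0.5): stop face after 100 mm, post after 135 mm.
- stop_face (a point): point on the bar's axis at the face of the stop collar, a dark steel disc 44 mm in diameter and 12 mm thick, fixed on the short leg. +y points back along the short leg towards the bend, z up. The thick ring resting against the face has its centre 12 mm from this point along +y and 12 mm below it.
Not all that is in view belongs to the job. What is shaped like the part that bears thick_ring_center but purple or turquoise is not meant.

How it is judged:
By the outcome, as a careful person would: the job done as asked, in the order asked, and still so for the second after the job is handed in, with the robot touching nothing.
It also fails if it takes over 42 s, if anything falls off the work surface, if the arm or the gripper's body presses on something with over 40 N, if the wrist force passes 120 N, or if a joint passes its speed limit or range.

### The arm

A 6-joint arm with a two-finger parallel gripper is mounted at the origin on the work surface. World frame = base frame: x ahead of the robot, y to its left, z up, the work surface at z = 0. Lengths are in m, angles in rad, forces in N, time in s.
With the tool pointing down it reaches from about 0.35 to 0.975 m from the base axis. Payload 7.1 kg.
Tool frame: the origin (TCP) lies at the very end of the fingers, on their centre line; the grasp point (between the pads) lies 19 mm behind it; y points along the fingers, x is the direction in which the jaws open and shut, and the axes are right-handed (so a half turn about y gives the same grasp; the last joint's range is limited). The gripper opens to 88 mm and grips with 3 to 60 N. Pads are 20 mm wide; open, the fingers measure 115 mm over their backs; the gripper's body (75 mm by 178 mm) begins 61 mm behind the grasp point.
Start: joints at [-1.157, 0.423, 1.63, -0, 1.089, -0.019], TCP at [0.262, -0.567, 0.223] pointing down, gripper open.
Joint ranges: [-3, 3], [-0.9, 2.11], [0.09, 2.58], [-1.31, 4.45], [0.11, 2.69], [-2.54, 2.54]. Speed limits (rad/s): [2.39, 2.39, 3.01, 3.14, 3.14, 3.14].

### API

Orientations are given as a unit quaternion [w, x, y, z].
In Python, from plant import arm, snapshot, camera_model gives the robot as it stands.
- The arm moves only by the shell command python3 -m crank 'ROWS' [FORCE]. ROWS is JSON, one flat list of numbers, 5 for each row, row after row: the shift along the tool's x, y, z in mm, then the turn about the tool's y in degrees, then the finger opening in mm, from 0 to 87.8. A call has 1 to 20 rows; each row is the pose to reach, as a shift and turn from the pose measured when the call began, along the tool's axes at that moment; what a row does not reach only later rows make up. A row lasts 1/10 s, in which the tool goes at most 50 mm and 8.59 degrees, less where a joint would pass 70% of its speed; a pose out of reach is approached as far as the arm can. A call with a gripper value outside its range is refused whole. The fingers move at their own pace and stop on an object; FORCE is the grip in N (left out, the last holds). Time passes only in rows, so rows that repeat a pose let the fingers close. It gives the time, the measured TCP pose, the force and the opening at its end, in the units of the state.
- arm.get_obs(): the state, without advancing time (a new reading comes with each control period).
- snapshot(name): name is "scene" or "top"; returns the picture (420x560x3 uint8, blue, green, red); there is no depth.
- camera_model(name): a dict with "K" (3x3 intrinsics, pixels), "distortion" ([k1, k2, p1, p2, k3] as OpenCV has them; the pictures are not rectified), "world_to_cam" (4x4, takes a point from world to camera coordinates). Camera axes: x right, y up, looking along -z (the intrinsics and any distortion apply to the point x, -y, -z); pixel columns grow to the right and rows downward; lengths in m; the calibration is good to about 2 mm. A picture is of the moment at which its call begins. camera_model takes no time and is no camera call.
- arm.sign_off(): hands the job in, once; it reports no verdict.
The state is a dict: "t": time; "joints": joint angles; "joint_vel": joint speeds; "joint_torque": joint torques, N m; "ee_pos": TCP position; "tool_rot": TCP orientation; "ft_force": force on the tool from outside, world axes, zero at the start; "wrist_torque": the same for the moment, N m; "grip_width": finger opening in m.
Only numpy, scipy, OpenCV 4.12 (cv2) and the standard library are available. Lean on these libraries where they do the work, as an engineer would, in place of code of your own. Each camera call takes 0.05 s, during which the arm holds its last target.

## Working session

There is one attempt and no reset: what is moved stays moved. The work goes in short steps, Python scripts to look and compute and a shell command to move; the robot and the scene stay as the last step left them, time stands still between calls to the robot, and variables do not carry over. Pictures are saved under pics/ and viewed, and the job is handed in when it is done.

```bash
mkdir -p pics; ls; python3 - <<'E'
from plant import arm,snapshot,camera_model
import cv2,numpy as np
for n in("scene","top"):
    cv2.imwrite(f"pics/{n}0.png",snapshot(n)); m=camera_model(n); print(n,np.round(m["K"],1).tolist(),m["distortion"],np.round(m["world_to_cam"],3).tolist())
o=arm.get_obs(); print({k:np.round(v,3).tolist() for k,v in o.items()})
E
```

```text
pics
scene [[388.8, 0.0, 283.5], [0.0, 388.8, 209.5], [0.0, 0.0, 1.0]] [-0.03971374  0.          0.          0.          0.        ] [[-0.37, 0.929, 0.012, 0.152], [-0.793, -0.323, 0.516, 0.417], [0.483, 0.182, 0.856, -1.014], [0.0, 0.0, 0.0, 1.0]]
top [[446.9, 0.0, 277.6], [0.0, 446.9, 213.9], [0.0, 0.0, 1.0]] [-0.07184959  0.          0.          0.          0.        ] [[0.006, -0.999, -0.036, 0.062], [0.994, 0.002, 0.111, -0.576], [-0.11, -0.037, 0.993, -0.711], [0.0, 0.0, 0.0, 1.0]]
{'t': 0.1, 'joints': [-1.157, 0.424, 1.631, -0.0, 1.089, -0.019], 'joint_vel': [-0.001, -0.001, -0.001, 0.001, -0.001, -0.001], 'joint_torque': [0.0, -54.561, -27.432, 0.065, 0.019, -0.0], 'ee_pos': [0.262, -0.567, 0.222], 'tool_rot': [0.596, -0.595, 0.381, -0.381], 'ft_force': [-0.462, -0.629, 0.716], 'wrist_torque': [-0.009, 0.014, 0.044], 'grip_width': 0.088}
```

View pics/scene0.png

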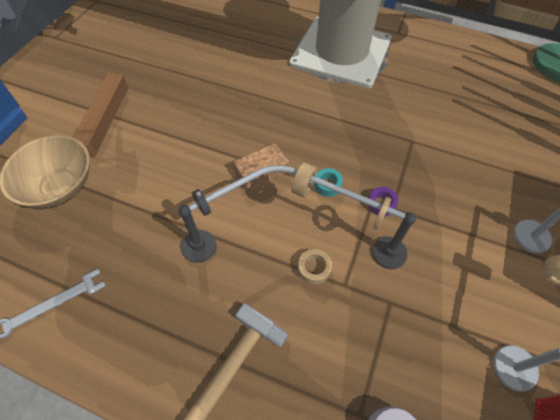

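View pics/top0.png

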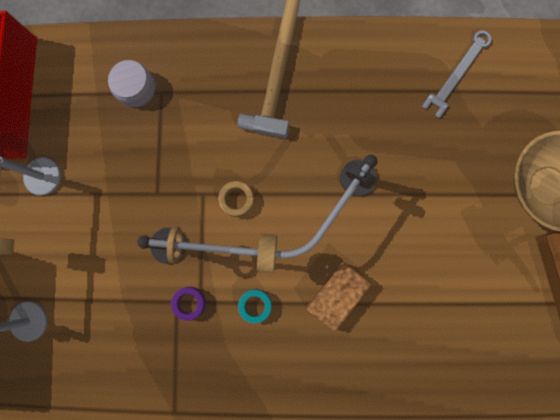

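```bash
cat > h.py <<'E'
import cv2,numpy as np
from plant import arm,snapshot,camera_model
def ray(n,uv):
    m=camera_model(n); p=cv2.undistortPoints(np.array([[uv]],float),np.array(m["K"]),np.array(m["distortion"]))[0,0]
    T=np.array(m["world_to_cam"]); R=T[:3,:3]; c=-R.T@T[:3,3]; d=R.T@np.array([p[0],-p[1],-1]); return c,d/np.linalg.norm(d)
def onz(n,uv,z):
    c,d=ray(n,uv); return c+d*(z-c[2])/d[2]
def proj(n,X):
    m=camera_model(n);T=np.array(m["world_to_cam"]);q=T[:3,:3]@np.asarray(X)+T[:3,3]
    return cv2.projectPoints(np.array([[q[0],-q[1],-q[2]]]),np.zeros(3),np.zeros(3),np.array(m["K"]),np.array(m["distortion"]))[0].ravel()
def tri(uv1,uv2):
    c1,d1=ray("scene",uv1);c2,d2=ray("top",uv2)
    A=np.stack([d1,-d2],1);s=np.linalg.lstsq(A,c2-c1,rcond=None)[0]
    a=c1+s[0]*d1;b=c2+s[1]*d2;return (a+b)/2,np.linalg.norm(a-b)
E
python3 - <<'E'
import cv2
t=cv2.imread("pics/top0.png");s=cv2.imread("pics/scene0.png")
cv2.imwrite("pics/top_c.png",cv2.resize(t[140:300,130:400],None,fx=2.9,fy=2.9,interpolation=cv2.INTER_CUBIC))
cv2.imwrite("pics/sc_c.png",cv2.resize(s[140:290,170:430],None,fx=3,fy=3,interpolation=cv2.INTER_CUBIC))
E
```

```text
(no output)
```

View pics/top_c.png

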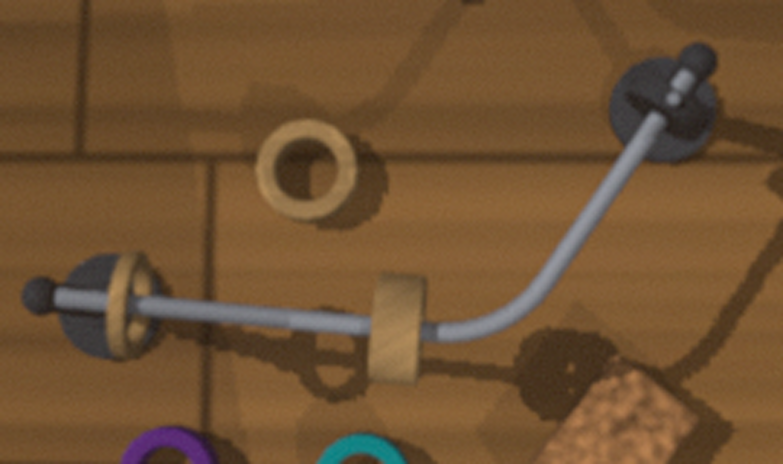

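View pics/sc_c.png

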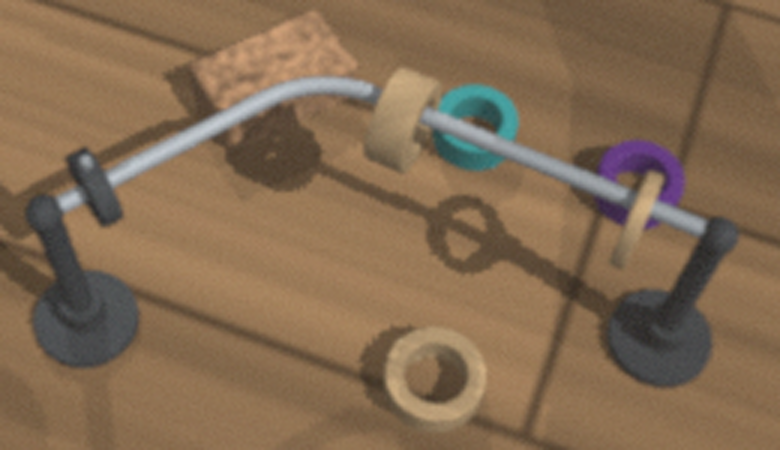

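```bash
python3 - <<'E'
from h import *
t=cv2.imread("pics/top0.png")
P=lambda c:(c[0]/2.9+130-.3,c[1]/2.9+140-.3)
a=onz("top",P((39,296)),.13);b=onz("top",P((697,60)),.13);print("posts",a,b,np.linalg.norm((a-b)[:2]))
q=lambda c:(c[0]/3+170-.3,c[1]/3+140-.3)
print("tri posts",tri(q((722,236)),P((39,296))),tri(q((44,213)),P((697,60))))
hsv=cv2.cvtColor(t,cv2.COLOR_BGR2HSV)
m=((hsv[...,1]<60)&(hsv[...,2]>85)).astype(np.uint8)
v=np.zeros_like(m);v[160:270,140:375]=m[160:270,140:375]
n,l,st,c=cv2.connectedComponentsWithStats(v)
for i in range(1,n):
    if st[i,4]>15:print(i,st[i],c[i])
def line(x0,x1):
    ys,xs=np.nonzero(v);k=(xs>x0)&(xs<x1)
    W=np.array([onz("top",(x,y),.133)[:2] for x,y in zip(xs[k],ys[k])])
    vx,vy,x,y=cv2.fitLine(W.astype(np.float32),cv2.DIST_HUBER,0,.01,.001).ravel()
    d=np.array([vx,vy]);r=(W-[x,y])@np.array([-vy,vx]);print(len(W),d,[x,y],"ang",np.degrees(np.arctan2(vy,vx)),"rms",r.std());return np.array([x,y]),d
p1,d1=line(185,252);p2,d2=line(325,352)
if d1[1]<0:d1=-d1
if d2[1]>0:d2=-d2
s=np.linalg.solve(np.stack([d1,-d2],1),p2-p1);X=p1+s[0]*d1
print("corner",X,"angle between",np.degrees(np.arccos(-d1@d2)))
# origin: tangent length R*tan30=34.64
O=X+34.64e-3*d1
ex=np.array([d1[1],-d1[0]]);print("O",O,"ex",ex,"psi",np.degrees(np.arctan2(ex[1],ex[0])))
f=lambda x,y:O+ex*x+d1*y
print("long end pred",f(0,.2),"short end pred",f(.1469,-.1195))
np.savez("bar.npz",O=O,ex=ex,ey=d1)
# ring, orange-ish mask near
for nm,box in(("thick",(255,230,282,275)),("slim",(160,220,188,270))):
    x0,y0,x1,y1=box;h=hsv[y0:y1,x0:x1]
    k=((h[...,0]>10)&(h[...,0]<25)&(h[...,2]>130)&(h[...,1]<140)).astype(np.uint8)
    ys,xs=np.nonzero(k);cc=cv2.minAreaRect(np.stack([xs+x0,ys+y0],1).astype(np.float32));w=onz("top",cc[0],.13)
    print(nm,len(xs),cc,w,"bar",(w[:2]-O)@ex,(w[:2]-O)@d1)
print("stop pred top/scene",*[proj(n,[*f(.03+.0866,-.052-.05),.13]) for n in("top","scene")])
E
```

```text
posts [0.52359793 0.25762838 0.13      ] [ 0.64396869 -0.07359342  0.13      ] 0.35241594875808063
tri posts (array([0.52373756, 0.25639465, 0.13111114]), np.float64(0.0016634604469908242)) (array([ 0.64392342, -0.0740891 ,  0.13198198]), np.float64(0.0018148325721008382))
1 [360 164   9  12  63] [363.82539683 169.0952381 ]
2 [275 179  84  79 799] [321.34793492 224.85481852]
3 [149 239  18   8 115] [157.65217391 242.59130435]
4 [177 242  81  14 547] [218.0511883  248.34003656]
448 [0.08912792 0.9960202 ] [np.float32(0.5145108), np.float32(0.14406478)] ang 84.88656 rms 0.002813631469533869
316 [ 0.8433603 -0.5373485] [np.float32(0.5728775), np.float32(-0.02441682)] ang -32.503323 rms 0.002791634919266569
corner [0.50339586 0.01985353] angle between 62.610115
O [0.50648326 0.05435567] ex [ 0.9960202  -0.08912792] psi -5.1134386
long end pred [0.52430886 0.2535597 ] short end pred [ 0.64214784 -0.07776164]
thick 474 ((265.6092529296875, 254.03384399414062), (16.419126510620117, 31.728851318359375), 3.1798300743103027) [0.50705045 0.07795277 0.13      ] bar -0.001538221677995483 0.023553742360537276
slim 144 ((173.1184844970703, 242.97975158691406), (12.696776390075684, 25.317522048950195), 8.746161460876465) [0.52213914 0.21293003 0.13      ] bar 0.001460171208200814 0.1593386440818398
stop pred top/scene [359.45737881 180.88797972] [203.71105383 199.53815299]
```

```bash
cat >> h.py <<'E'
from scipy.spatial.transform import Rotation as Ro
PSI=np.radians(-4.8);O=np.array([.507,.0573]);EX=np.array([np.cos(PSI),np.sin(PSI)]);EY=np.array([-EX[1],EX[0]])
def f(x,y):return O+EX*x/1e3+EY*y/1e3
def path(s): # s mm travelled from O toward stop; (pos, added heading deg)
    if s<0:return f(0,-s),0
    L=60*np.pi/3
    if s<L:
        a=s/60;return f(60-60*np.cos(a),-60*np.sin(a)),np.degrees(a)
    u=s-L;return f(30+.866*u,-51.96-.5*u),60
def tool():
    o=arm.get_obs();R=Ro.from_quat(np.array(o["tool_rot"]),scalar_first=True).as_matrix();return o,np.array(o["ee_pos"]),R
def to(xyz,jaw): # print shift in tool mm and turn in deg for tcp xyz, jaw angle world deg
    o,p,R=tool();d=R.T@(np.array(xyz)-p)*1e3
    cur=np.degrees(np.arctan2(R[1,0],R[0,0]));dy=(jaw-cur+180)%360-180
    return np.round(d,1),"turn about tool y %.1f"%(-dy if R[2,1]<0 else dy)
E
python3 - <<'E'
from h import *
o,p,R=tool();print(R.round(3),p)
for x in((371,300),(424,300),(371,330),(424,330),(398,273),(394,383),(398,328)):
    u=(x[0]/2.9+130-.3,x[1]/2.9+140-.3);print(x,onz("top",u,.146),onz("top",u,.118))
q=lambda c:(c[0]/3+170-.3,c[1]/3+140-.3)
r=f(0,22)
for zz in(.146,.118):print([proj(n,[*r,zz]) for n in("top","scene")])
print("scene ring ctr onz .118",onz("scene",q((404,118)),.118))
for c in((402,70),(440,80),(368,130),(412,160)):print(c,onz("scene",q(c),.118))
print(to([*f(0,22),.20],-4.8),to([*f(0,22),.2],175.2))
# stop check
print("stop",path(62.83+100)[0],"scene",proj("scene",[*path(162.83)[0],.13])); print("collar face seen",onz("scene",q((103,183)),.13),onz("scene",q((86,186)),.13))
E
```

```text
[[ 0.419 -0.001  0.908]
 [-0.908  0.001  0.419]
 [-0.001 -1.     0.   ]] [ 0.2619465  -0.56692447  0.22200017]
(371, 300) [0.52188402 0.08829058 0.146     ] [0.52314776 0.09056864 0.118     ]
(424, 300) [0.52200428 0.06262285 0.146     ] [0.5232734  0.06375312 0.118     ]
(371, 330) [0.50740611 0.08813757 0.146     ] [0.50802243 0.09040878 0.118     ]
(424, 330) [0.50754956 0.06252906 0.146     ] [0.50817229 0.06365514 0.118     ]
(398, 273) [0.53502094 0.07531568 0.146     ] [0.53687213 0.07701354 0.118     ]
(394, 383) [0.48205772 0.0767934  0.146     ] [0.48154053 0.07855734 0.118     ]
(398, 328) [0.50844335 0.07508905 0.146     ] [0.50910605 0.07677677 0.118     ]
[array([263.99504339, 252.50220082]), array([307.79123112, 170.58992249])]
[array([265.26931795, 252.97592811]), array([306.70504851, 180.61846171])]
scene ring ctr onz .118 [0.50726307 0.07446023 0.118     ]
(402, 70) [0.47582788 0.06171216 0.118     ]
(440, 80) [0.4743296  0.08439072 0.118     ]
(368, 130) [0.52256387 0.05869683 0.118     ]
(412, 160) [0.53213794 0.08825658 0.118     ]
(array([-483. ,   22.6,  495.1]), 'turn about tool y -60.4') (array([-483. ,   22.6,  495.1]), 'turn about tool y 119.6')
stop [ 0.61465775 -0.05405819] scene [205.37910167 200.81062287]
collar face seen [ 0.61527783 -0.05613304  0.13      ] [ 0.62032843 -0.06357288  0.13      ]
```

```bash
python3 -m crank '[0,-20,0,0,87, -10,-38,10,-2,87, -35,-38,36,-6,87, -65,-38,67,-10,87, -97,-38,100,-14,87, -130,-38,133,-18,87, -163,-38,167,-22,87, -196,-38,201,-26,87, -229,-38,235,-30,87, -262,-38,269,-34,87, -295,-38,303,-38,87, -328,-38,337,-42,87, -361,-38,371,-46,87, -394,-38,405,-50,87, -425,-38,437,-54,87, -450,-38,462,-58,87, -468,-38,481,-60,87, -480,-38,493,-60,87, -480,-38,493,-60,87, -480,-38,493,-60,87]' 12; python3 - <<'E'
from h import *
o,p,R=tool();print(p,o["joints"],o["ft_force"],to([.5085,.0757,.2],-4.8))
cv2.imwrite("pics/top1.png",snapshot("top"));cv2.imwrite("pics/sc1.png",snapshot("scene"))
E
```

```text
t: 2.1
ee_pos: [0.5077, 0.0751, 0.2603]
tool_rot: [0.707, -0.706, 0.033, -0.032]
ft_force: [0.4, -0.3, -1.3]
grip_width: 0.0869
[0.50774326 0.07510473 0.26032118] [1.23095435e-01 2.13488097e-01 1.83754368e+00 1.06717046e-03
 1.09194346e+00 2.13676679e-01] [ 0.43465133 -0.32524632 -1.318009  ] (array([ 0.8, 60.3,  0.6]), 'turn about tool y -0.4')
```

View pics/sc1.png

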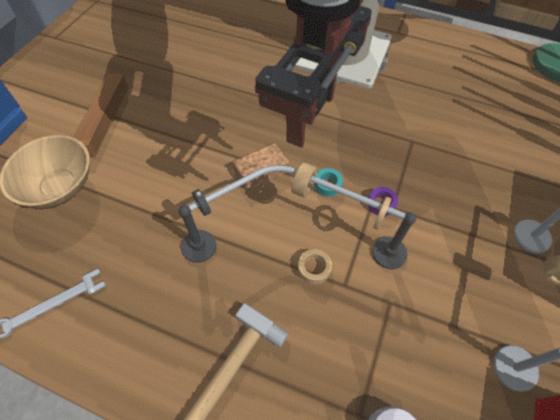

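```bash
python3 - <<'E'
from h import *
o,p,R=tool();print(proj("scene",p),proj("scene",p+R[:,0]*.044),proj("scene",p-R[:,0]*.044),proj("top",p))
E
```

```text
[310.26079413 118.74153187] [296.18654489 140.4304241 ] [323.25680231  98.7300755 ] [261.43992094 251.04900887]
```

View pics/top1.png

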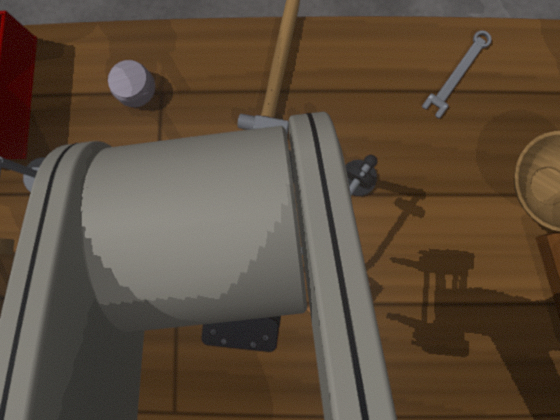

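```bash
python3 -m crank '[1,15,0.5,0,87, 1,40,0.5,0,87, 1,60,0.5,0,87, 1,80,0.5,0,87, 1,95,0.5,0,87, 1,110,0.5,0,87, 1,120,0.5,0,87, 1,130,0.5,0,87, 1,138,0.5,0,87, 1,146,0.5,0,87, 1,152,0.5,0,87, 1,158,0.5,0,87, 1,161,0.5,0,87, 1,161,0.5,0,87, 1,161,0.5,0,87]' 12; python3 - <<'E'
from h import *
o,p,R=tool();print(p,o["ft_force"],to([.5085,.0757,.099],-4.8))
s=snapshot("scene");cv2.imwrite("pics/sc2.png",cv2.resize(s[60:260,170:430],None,fx=3,fy=3,interpolation=cv2.INTER_CUBIC))
E
```

```text
t: 3.7
ee_pos: [0.5087, 0.0751, 0.0996]
tool_rot: [0.707, -0.706, 0.033, -0.032]
ft_force: [0.5, 0.8, 0.1]
grip_width: 0.087
[0.50868652 0.07512491 0.09961517] [0.5427345  0.77630701 0.10425359] (array([-0.2,  0.6,  0.6]), 'turn about tool y -0.5')
```

View pics/sc2.png

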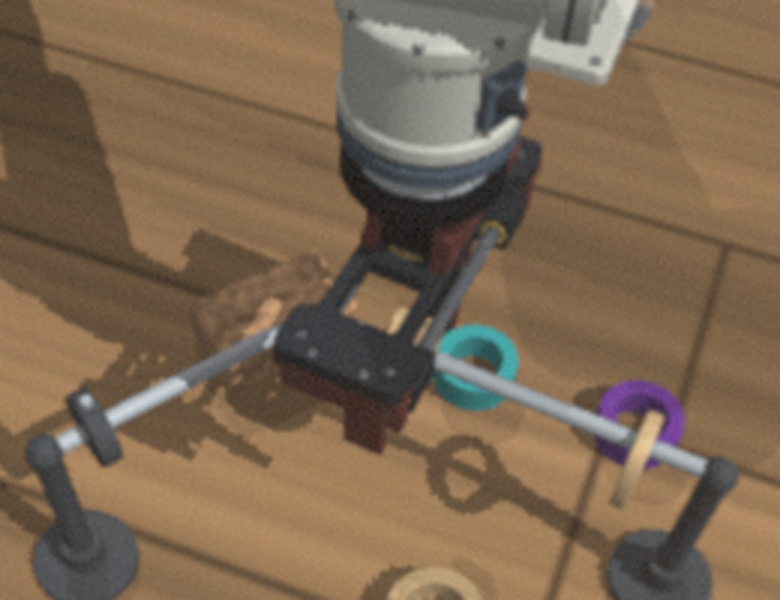

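The fingers straddle the bar at the ring (crop ~(365,400)); the ring itself is hidden behind the near jaw, and the slim ring (640,460) is untouched. Closing now.

```bash
python3 -m crank '[0,0,0,0,60, 0,0,0,0,56, 0,0,0,0,50, 0,0,0,0,50, 0,0,0,0,50, 0,0,0,0,50, 0,0,0,0,50, 0,0,0,0,50, 0,0,0,0,50, 0,0,0,0,50]' 12
```

```text
t: 4.75
ee_pos: [0.5088, 0.0751, 0.0998]
tool_rot: [0.707, -0.706, 0.033, -0.032]
ft_force: [0.4, 0.1, 1.4]
grip_width: 0.0547
```

```bash
python3 -m crank '[0,-3,0,0,50, 0,-6,0,0,50, 0,-9,0,0,50, 0,-9,0,0,50, 0,-9,0,0,50]' 12; python3 - <<'E'
from h import *
o,p,R=tool();print(p,o["ft_force"],o["grip_width"])
cur=np.degrees(np.arctan2(R[1,0],R[0,0]))
print("jaw",cur)
for s in list(range(-15,66,5)):
    q,h=path(s);print(s,*to([*q,p[2]],-4.8+h))
E
```

```text
t: 5.25
ee_pos: [0.5089, 0.0751, 0.1089]
tool_rot: [0.707, -0.706, 0.033, -0.032]
ft_force: [-0.5, 0.2, -0.5]
grip_width: 0.0547
[0.5088765  0.07513805 0.10892415] [-0.52985676  0.15165388 -0.47612479] 0.054654996595977855
jaw -5.280675233466833
-15 [-0.4 -0.  -2.9] turn about tool y -0.5
-10 [-0.3 -0.  -7.9] turn about tool y -0.5
-5 [ -0.3  -0.  -12.9] turn about tool y -0.5
0 [ -0.2  -0.  -17.9] turn about tool y -0.5
5 [  0.   -0.  -22.9] turn about tool y -5.3
10 [  0.7  -0.  -27.9] turn about tool y -10.0
15 [  1.8  -0.  -32.8] turn about tool y -14.8
20 [  3.2  -0.  -37.5] turn about tool y -19.6
25 [  5.1  -0.  -42.2] turn about tool y -24.4
30 [  7.4  -0.  -46.6] turn about tool y -29.1
35 [ 10.   -0.1 -50.9] turn about tool y -33.9
40 [ 12.9  -0.1 -54.9] turn about tool y -38.7
45 [ 16.2  -0.1 -58.7] turn about tool y -43.5
50 [ 19.8  -0.1 -62.2] turn about tool y -48.2
55 [ 23.7  -0.1 -65.4] turn about tool y -53.0
60 [ 27.8  -0.1 -68.2] turn about tool y -57.8
65 [ 32.1  -0.1 -70.7] turn about tool y -60.5
```

```bash
python3 -m crank '[0,0,-3,0,50, 0,0,-8,0,50, 0,0,-13,0,50, 0,0,-18,-1,50, 0,0,-23,-5,50, 1,0,-28,-10,50, 2,0,-33,-15,50, 3,0,-37.5,-20,50, 3,0,-37.5,-20,50]' 12
python3 - <<'E'
from h import *
o,p,R=tool();print(p,o["ft_force"],o["grip_width"])
for s in list(range(20,75,5)):
    q,h=path(s);print(s,*to([*q,.109],-4.8+h))
s=snapshot("scene");cv2.imwrite("pics/sc3.png",cv2.resize(s[60:260,170:430],None,fx=3,fy=3,interpolation=cv2.INTER_CUBIC))
E
```

```text
t: 6.15
ee_pos: [0.5084, 0.0368, 0.1089]
tool_rot: [0.702, -0.701, -0.091, 0.091]
ft_force: [0.5, 0.1, 0.1]
grip_width: 0.0544
[0.5084247  0.036793   0.10887027] [0.51358076 0.08984365 0.12895853] 0.054363925751496296
20 [ 0.4 -0.1  0.6] turn about tool y 0.4
25 [ 0.6 -0.1 -4.4] turn about tool y -4.3
30 [ 1.1 -0.1 -9.4] turn about tool y -9.1
35 [  2.1  -0.1 -14.3] turn about tool y -13.9
40 [  3.5  -0.1 -19.1] turn about tool y -18.6
45 [  5.3  -0.2 -23.7] turn about tool y -23.4
50 [  7.5  -0.2 -28.2] turn about tool y -28.2
55 [ 10.   -0.2 -32.5] turn about tool y -33.0
60 [ 12.9  -0.2 -36.6] turn about tool y -37.7
65 [ 16.1  -0.2 -40.5] turn about tool y -40.5
70 [ 19.4  -0.2 -44.3] turn about tool y -40.5
```

View pics/sc3.png

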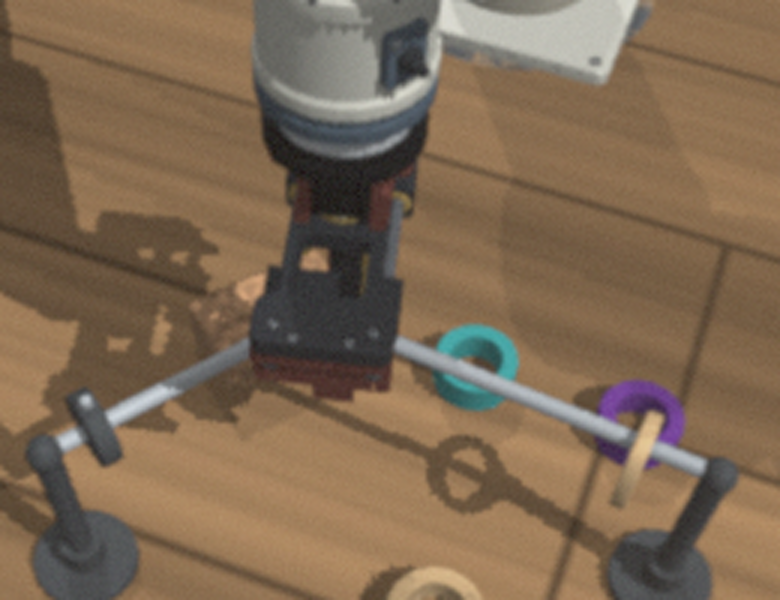

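The thick ring is no longer at its old place; the jaws at crop (320,340) carry it, the force is near zero. On round the bend.

```bash
python3 -m crank '[0.5,0,-4,-4,50, 1,0,-9,-9,50, 2,0,-14,-14,50, 3.5,0,-19,-18.5,50, 5.5,0,-24,-23.5,50, 7.5,0,-28,-28,50, 10,0,-32.5,-33,50, 13,0,-36.5,-37.5,50, 16,0,-40.5,-40.5,50, 19.5,0,-44.5,-40.5,50, 19.5,0,-44.5,-40.5,50]' 12
python3 - <<'E'
from h import *
o,p,R=tool();print(p,o["ft_force"],o["grip_width"])
for s in list(range(70,152,10))+[146,150.8]:
    q,h=path(s);print(s,*to([*q,.109],-4.8+h))
s=snapshot("scene");cv2.imwrite("pics/sc4.png",cv2.resize(s[60:260,170:430],None,fx=3,fy=3,interpolation=cv2.INTER_CUBIC))
E
```

```text
t: 7.3
ee_pos: [0.5391, -0.0013, 0.1089]
tool_rot: [0.628, -0.627, -0.326, 0.326]
ft_force: [0.0, -0.4, -0.1]
grip_width: 0.0547
[ 0.5390648  -0.00130884  0.10886774] [ 0.01985163 -0.36506209 -0.09776978] 0.05474797068424311
70 [-0.2 -0.1  0.6] turn about tool y -0.3
80 [-0.1 -0.1 -9.4] turn about tool y -0.3
90 [ -0.1  -0.1 -19.4] turn about tool y -0.3
100 [ -0.   -0.1 -29.3] turn about tool y -0.3
110 [  0.   -0.2 -39.3] turn about tool y -0.3
120 [  0.1  -0.2 -49.3] turn about tool y -0.3
130 [  0.1  -0.2 -59.3] turn about tool y -0.3
140 [  0.2  -0.2 -69.3] turn about tool y -0.3
150 [  0.2  -0.2 -79.3] turn about tool y -0.3
146 [  0.2  -0.2 -75.3] turn about tool y -0.3
150.8 [  0.2  -0.2 -80.1] turn about tool y -0.3
```

View pics/sc4.png

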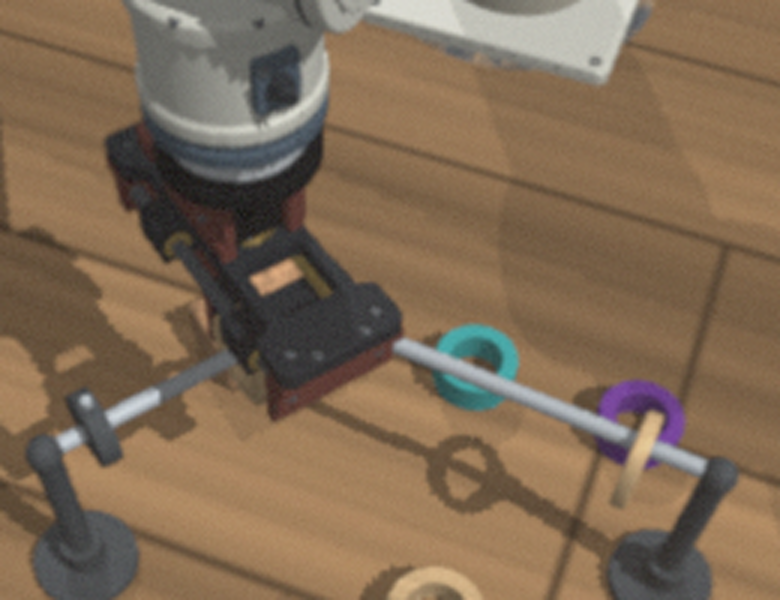

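```bash
python3 -m crank '[0,0,-6,0,50, 0,0,-14,0,50, 0,0,-22,0,50, 0,0,-30,0,50, 0,0,-38,0,50, 0,0,-46,0,50, 0,0,-54,0,50, 0,0,-62,0,50, 0,0,-68,0,50, 0,0,-72,0,50, 0,2,-74,0,50, 0,5,-74,0,50, 0,7,-74,0,50, 0,8,-74,0,50, 0,8,-74,0,50, 0,8,-74,0,50]' 12
python3 - <<'E'
from h import *
o,p,R=tool();print(p,o["ft_force"],R.T@o["ft_force"],o["grip_width"],to([*path(150.8)[0],.1],55.2))
s=snapshot("scene");cv2.imwrite("pics/sc5.png",cv2.resize(s[60:260,150:410],None,fx=3,fy=3,interpolation=cv2.INTER_CUBIC))
s=snapshot("top");cv2.imwrite("pics/top5.png",cv2.resize(s[110:290,260:500],None,fx=3,fy=3,interpolation=cv2.INTER_CUBIC))
E
```

```text
t: 8.95
ee_pos: [0.5991, -0.0435, 0.1007]
tool_rot: [0.628, -0.627, -0.326, 0.326]
ft_force: [-0.5, 0.4, -0.7]
grip_width: 0.0547
[ 0.59912664 -0.04354866  0.10071518] [-0.47207121  0.35537814 -0.74534678] [0.01947721 0.74591728 0.58984297] 0.0547416376115427 (array([ 0.3,  0.7, -6.7]), 'turn about tool y -0.2')
```

View pics/sc5.png

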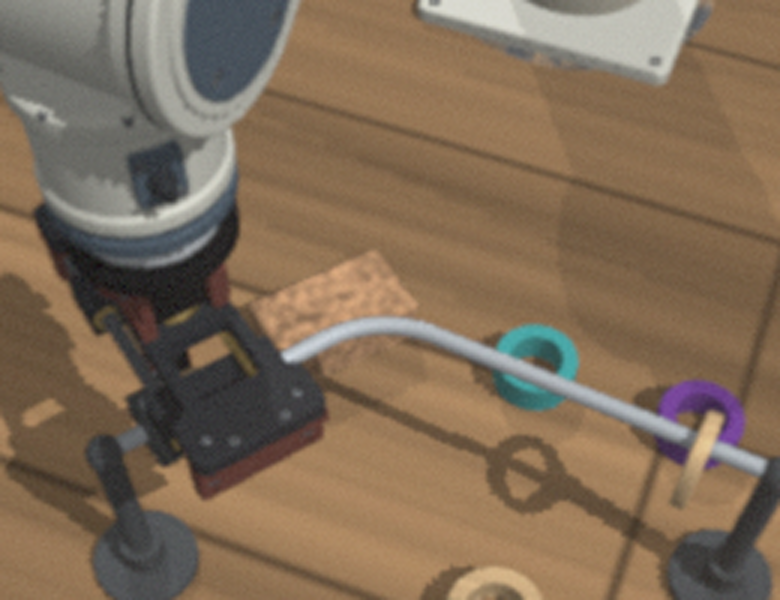

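View pics/top5.png

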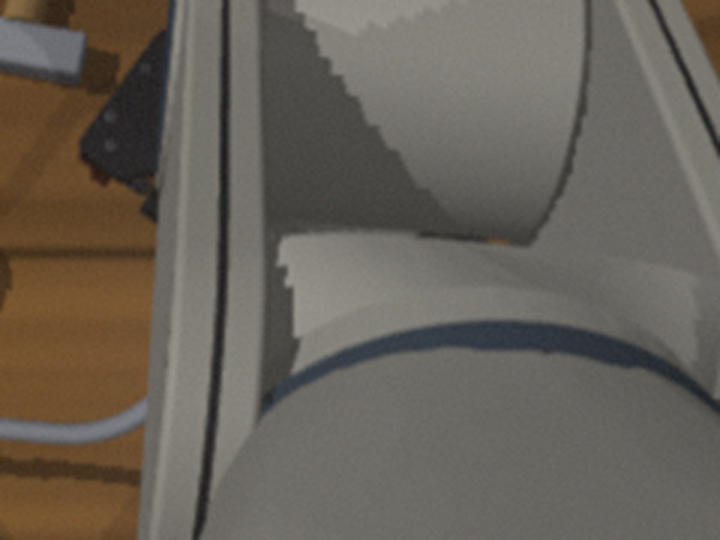

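Everything's as planned: the jaws (crop 250,420) are at the collar, the slim ring (705,455) is unmoved. Now I slide gently until contact.

```bash
python3 -m crank '[0,0,-2,0,50, 0,0,-4,0,50, 0,0,-5,0,50, 0,0,-5,0,50, 0,0,-5,0,50]' 12; python3 -m crank '[0,0,-1,0,50, 0,0,-1.5,0,50, 0,0,-1.5,0,50, 0,0,-1.5,0,50]' 12
```

```text
t: 9.55
ee_pos: [0.6033, -0.0465, 0.1008]
tool_rot: [0.628, -0.627, -0.326, 0.326]
ft_force: [-0.4, 0.3, -0.7]
grip_width: 0.0547
t: 9.95
ee_pos: [0.604, -0.0471, 0.1006]
tool_rot: [0.628, -0.627, -0.326, 0.326]
ft_force: [-2.6, 2.1, 1.5]
grip_width: 0.0546
```

```bash
python3 -m crank '[0,0,-1,0,50, 0,0,-1,0,50, 0,0,-1,0,50]' 12; python3 - <<'E'
from h import *
o,p,R=tool();print(p,R.T@o["ft_force"],o["joints"],to([*path(150.8)[0],.1],55.2))
E
```

```text
t: 10.25
ee_pos: [0.6041, -0.0472, 0.1006]
tool_rot: [0.628, -0.626, -0.326, 0.327]
ft_force: [-3.6, 3.5, 2.3]
grip_width: 0.0546
[ 0.60414261 -0.04724167  0.10057102] [ 0.8082123  -2.30800699  5.0010776 ] [-0.09856172  0.55496953  1.7447253   0.00231705  0.84487112 -1.05931455] (array([ 0.4,  0.6, -0.5]), 'turn about tool y -0.2')
```

```bash
python3 -m crank '[0,0.7,-0.3,0,50, 0,0.7,-0.3,0,50, 0,0.7,-0.3,0,50]' 5; python3 -m crank '[0,0,0,0,57, 0,0,0,0,59, 0,0,0,0,62, 0,0,0,0,66, 0,0,0,0,72, 0,0,0,0,80, 0,0,0,0,87, 0,0,0,0,87, 0,0,0,0,87]'
```

```text
t: 10.55
ee_pos: [0.6043, -0.0474, 0.1]
tool_rot: [0.628, -0.626, -0.326, 0.327]
ft_force: [-3.3, 2.9, 3.6]
grip_width: 0.0547
t: 11.45
ee_pos: [0.6043, -0.0474, 0.1]
tool_rot: [0.628, -0.626, -0.326, 0.327]
ft_force: [-0.1, 0.2, -0.8]
grip_width: 0.0868
```

Released with no residual force. Raising straight up, then away to see.

```bash
python3 -m crank '[0,-5,0,0,87, 0,-12,0,0,87, 0,-22,0,0,87, 0,-35,0,0,87, 0,-50,0,0,87, 0,-70,0,0,87, 0,-95,0,0,87, 0,-120,0,0,87, 0,-140,0,0,87, 0,-150,0,0,87, 0,-150,0,0,87]'; python3 - <<'E'
from h import *
print(to([.45,-.33,.3],-5))
s=snapshot("scene");cv2.imwrite("pics/sc6.png",cv2.resize(s[100:300,150:430],None,fx=2.8,fy=2.8,interpolation=cv2.INTER_CUBIC))
E
```

```text
t: 12.55
ee_pos: [0.6057, -0.0477, 0.2523]
tool_rot: [0.628, -0.627, -0.327, 0.326]
ft_force: [-0.1, 0.8, 0.5]
grip_width: 0.0868
(array([-320.4,  -48.3,  -34.6]), 'turn about tool y 60.0')
```

View pics/sc6.png

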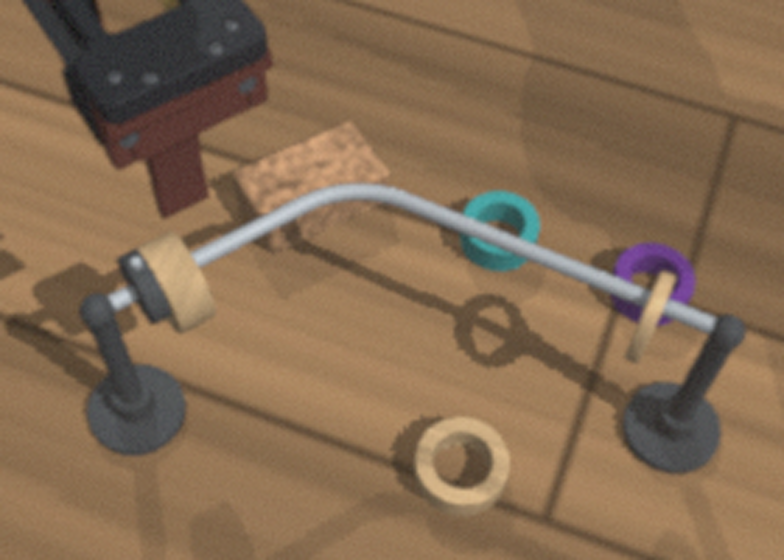

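The thick ring hangs at crop (180,282) against the collar (148,285); the slim ring (652,315) looks unmoved. I'll clear the arm out of the top view to check the gap.

```bash
python3 -m crank '[-10,-10,0,0,87, -30,-25,-4,0,87, -60,-40,-7,0,87, -95,-48,-10,0,87, -130,-48,-14,0,87, -165,-48,-18,0,87, -200,-48,-22,0,87, -235,-48,-26,0,87, -270,-48,-30,0,87, -300,-48,-34,0,87, -320,-48,-35,0,87, -320,-48,-35,0,87, -320,-48,-35,0,87]'; python3 - <<'E'
from h import *
s=snapshot("top");cv2.imwrite("pics/top7f.png",s);cv2.imwrite("pics/top7.png",cv2.resize(s[140:300,130:400],None,fx=2.9,fy=2.9,interpolation=cv2.INTER_CUBIC))
E
```

```text
t: 13.9
ee_pos: [0.4493, -0.3298, 0.298]
tool_rot: [0.629, -0.626, -0.326, 0.326]
ft_force: [-0.1, 0.7, -1.0]
grip_width: 0.0869
```

View pics/top7.png

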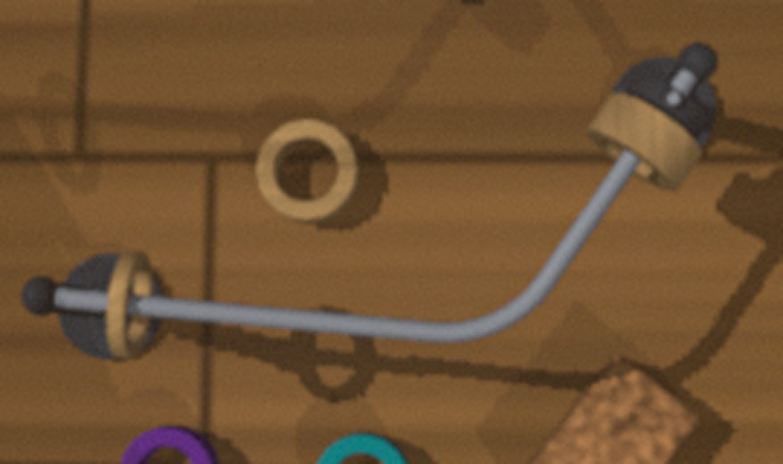

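```bash
python3 - <<'E'
from h import *
t=cv2.imread("pics/top7f.png");h=cv2.cvtColor(t,cv2.COLOR_BGR2HSV);t0=cv2.imread("pics/top0.png")
k=np.zeros(h.shape[:2],np.uint8);r=(slice(165,210),slice(328,378))
k[r]=((h[...,0]>8)&(h[...,0]<26)&(h[...,2]>120)&(h[...,1]<150))[r]
ys,xs=np.nonzero(k)
d=path(150)[0]-path(100)[0];d/=np.linalg.norm(d);n=np.array([-d[1],d[0]]);F=path(162.83)[0]
W=np.array([onz("top",(x,y),.146)[:2] for x,y in zip(xs,ys)])-F
a=W@d*1e3;b=W@n*1e3;c=abs(b)<8
print(len(xs),"along (0=stop face) crest band",np.percentile(a[c],[1,5,50,95,99]),"across",np.percentile(b,[1,99]))
print("slim diff",cv2.absdiff(t,t0)[220:270,155:195].mean())
E
```

```text
608 along (0=stop face) crest band [-56.71841632 -49.19798408 -15.52962251  -2.81494329  -1.62423064] across [-38.47052199  25.63768862]
slim diff 6.3678333333333335
```

```bash
python3 - <<'E'
from h import *
s=snapshot("scene");a=cv2.resize(s[180:225,185:235],(400,360),interpolation=cv2.INTER_CUBIC)
t=snapshot("top");b=cv2.resize(t[155:210,325:385],(392,360),interpolation=cv2.INTER_CUBIC)
cv2.imwrite("pics/z8.png",np.hstack([a,b]))
t0=cv2.imread("pics/top0.png")
print("slim diff",cv2.absdiff(t,t0)[220:270,160:185].mean(),"bg",cv2.absdiff(t,t0)[300:400,30:130].mean())
E
```

```text
slim diff 6.596266666666667 bg 4.625666666666667
```

View pics/z8.png

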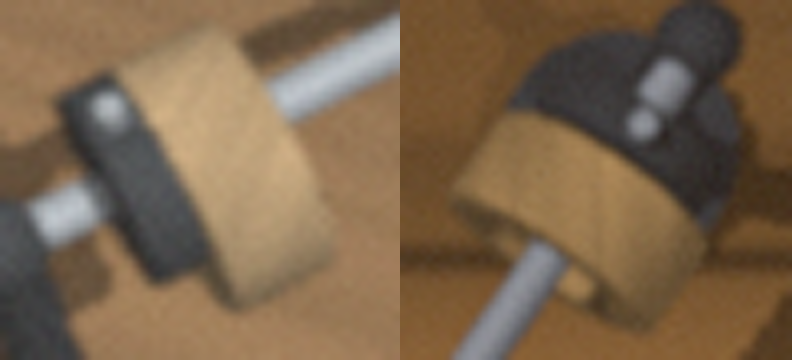

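The ring sits flush on the collar in both views: in the left panel the wood meets the dark disc at about (160,150), with no bar showing between them. It hangs square and free. Handing in.

```bash
python3 -c "
from plant import arm
print(arm.get_obs()['t'],arm.sign_off())"
```

```text
the job is handed in; nothing more can be done
14.05 None
```

The thick ring now hangs freely against the stop collar on the short leg. I handed the job in at 14.05 s, with the arm well clear.

I pinched the ring from above at about 12 N and lifted it 9 mm to clear the bar. I slid it round the bend and lowered it. Then I pushed it along the short leg until contact showed about 5 N at the wrist, 0.5 mm from where the collar should be, and released it with almost no force left.

**Last checks:**
- **Ring against the collar:** in enlarged crops from both cameras the ring is square to the bar and flush with the collar, with no gap visible.
- **Colour-mask measurement:** this check was poor. The mask also picked up bench pixels, and it put the ring's far edge about 1.6–2.8 mm short of the modelled stop face. The calibration is only good to about 2 mm, so I relied on the contact force and the crops instead.
- **Slim ring:** it looks unmoved in both views. The before/after image difference around it was 6.6, slightly above the 4.6 of background noise. I put that down to noise or shadow but did not measure its position again.

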